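Slide a squeeze bottle into its rack bay and close the retaining bar

ROBOT

A 7-joint arm with a two-finger parallel gripper is mounted at the origin on a cart in front of the work surface, level with it; the furniture and walls round the work are solid. World frame = base frame: x ahead of the robot, y to its left, z up, the work surface at z = 0. Lengths are in m, angles in rad, forces in N, time in s.
With the tool pointing down it reaches from about 0.4 to 0.875 m from the base axis. Payload 19.3 kg.
Tool frame: the origin (TCP) lies midway between the tips of the shut fingers; the grasp point (between the pads) lies 19 mm behind it; z points along the fingers, y is the line along which they close (so a half turn about z gives the same grasp; the last joint's range is limited). The gripper opens to 85 mm and grips with 20 to 120 N. Pads are 22 mm wide; open, the fingers measure 114 mm over their backs; the gripper's body (76 mm by 85 mm) begins 54 mm behind the grasp point. The pads swing forward as they close: fully open they stand 13 mm farther back than shut.
Start: joints at [-1.181, 0.521, -0.036, 1.599, 0.021, 1.021, -0.113], TCP at [0.277, 0.56, 0.231] pointing down, gripper open.
Joint ranges: [-2.91, 2.91], [-0.3, 2.13], [-1.5, 1.42], [0.17, 2.43], [-1.26, 4.41], [0.16, 1.93], [-2.52, 2.52]. Speed limits (rad/s): [1.89, 1.89, 2.39, 2.39, 3.01, 3.01, 3.01].

INTERFACE

Orientations are given as [roll, pitch, yaw] about the fixed x, y, z axes, in that order (R = Rz(yaw) Ry(pitch) Rx(roll)).
In Python, from workcell import telemetry, grab_frame, calibration, bot, outline_of, landmark_of gives the robot as it stands. The module is installed in compiled form; this text tells all that it offers.
- The arm moves only by the shell command python3 -m inch 'ROWS' [FORCE]. ROWS is JSON, a list of rows, each a list of 7 numbers: the shift along the tool's x, y, z in m, then the turn, a rotation vector about the tool's x, y, z in rad, then the closure, from 0 (fully open) to 1 (shut). A call has 1 to 5 rows; each row shifts and turns the commanded pose from where the row before left it, along the tool's axes as they then stand; what a row does not reach is not made up. A row lasts 1/10 s, in which the tool goes at most 50 mm and 8.59 degrees, less where a joint would pass 70% of its speed; a pose out of reach is approached as far as the arm can. A call is refused whole if a number of a shift passes 0.05 or a number of a turn 0.15, either way. A call with a gripper value outside its range is refused whole. The fingers move at their own pace and stop on an object; FORCE is the grip in N (left out, the last holds). Time passes only in rows, so rows that do not move let the fingers close. It gives the time, the measured TCP pose, the force, the opening and the grip force at its end, in the units of the state.
- telemetry.observe(): the state, without advancing time (a new reading comes with each control period).
- grab_frame(name): name is "side" or "top"; returns the picture (420x560x3 uint8, red, green, blue); there is no depth.
- calibration(name): a dict with "fovy" (degrees; the focal length in pixels is half the picture's height over the tangent of half this angle, whatever the lens; pixels are square), "cx", "cy" (the principal point, pixels), "dist" ([k1, k2, p1, p2, k3] as OpenCV has them; the pictures are not rectified), "pose" (4x4, takes a point from camera to world coordinates). Camera axes: x right, y down, z forward; pixel columns grow to the right and rows downward; lengths in m; the calibration is good to about 2 mm. A picture is of the moment at which its call begins. calibration takes no time and is no camera call.
- bot.job_done(): hands the job in; it is judged then, once.
Trained networks look in the newest picture that a camera, given by its name, has taken for a name from the list of things; names that differ only in an ending like _2 or _b are one class to them, and where a whole thing is asked for, a point or a joint stands for the part that bears it (a point fixed in the world has none). Each returns a list of dicts, best first, with "score" (0 to 1); they miss things now and then, are a little off and sometimes report something else, mostly with a low value. They report only what shows in the picture. A call takes as long as a camera call.
- outline_of(label, camera): "region" (420x560 bool, what is visible of it) and "rect" ([left, top, right, bottom] in pixels, round what is visible of it).
- landmark_of(label, camera): "xy" ([column, row] in pixels: a listed point, or the origin of a listed thing).
The state is a dict: "clock": time; "qpos": joint angles; "qd": joint speeds; "joint_efforts": joint torques, N m; "position": TCP position; "tool_rot": TCP orientation; "force": force on the tool from outside, world axes, zero at the start; "moment": the same for the moment, N m; "grip_width": finger opening in m; "finger_force": force on a finger pad.
Only numpy, scipy, OpenCV 4.12 (cv2) and the standard library are available. Lean on these libraries where they do the work, as an engineer would, in place of code of your own. Each camera call takes 0.05 s, during which the arm holds its last target. There are 200 camera calls.

TASK

One of the two tall squeeze bottles has been left standing out on the worktop. Push it low on its body, so that it slides upright without being tipped or lifted, gently into the empty bay of the steel bottle rack until it is fully back at the rear plate; then push the rack's retaining bar fully shut across the front of both bottles. Leave the other bottle in its bay and do not disturb the masking tape, the marker and the dropper bottle.

Things in the scene. Friction and masses are not known exactly. Their poses are not given: they have to be found in the camera images.
- large_bottle: The larger squeeze bottle, red pointed cap, green contents: 72 mm diameter up to 188 mm, 235 mm tall in all, 0.2 to 0.45 kg. Origin at the centre of its foot, z up. Either the one left out on the worktop or the one in the rack. Pushed higher than about 50 mm above its foot it may tip.
- small_bottle: The smaller squeeze bottle, white pointed cap, pale contents: 58 mm diameter up to 152 mm, 190 mm tall in all, 0.17 to 0.34 kg. Origin at the centre of its foot, z up. In the rack if the larger one stands out, and the reverse. Pushed higher than about 40 mm above its foot it may tip.
- bottle_rack: Fixed steel bottle rack, 230 mm wide, two bays, no floor. Open front (-x) to the right, y towards the robot; origin on the worktop. Rear plate's inner face x = +40 mm, 112 mm high. Middle divider 8 mm thick, inner faces of side guides y = +-88 mm, all 44 mm high, from x = -36 mm; they flare outward to x = -68, y = +-105. Posts 84 mm high at x = -43, y = 112 and x = -36, y = -112.
- empty_bay (a point): On the worktop in the bay further from the robot (-y), empty at the start: midway between its guides (bay 84 mm wide) and 36 mm in front of the rear plate. The large bottle's origin is here when it touches the plate; the small bottle's then is 7 mm further back. Axes as the rack's.
- occupied_bay (a point): The same point in the bay nearer the robot (+y), where the other bottle stands at the start.
- retaining_bar (a joint): Angle of the retaining bar about its upright hinge at the near end of the rack's front: 0 = shut, across both bays along the rack's -y; grows as the free end swings out (1.57 = along the rack's -x) and on towards the robot. Starts at 1.6 to 1.8. Stays where left (friction 0.06 N m). Shut, its inner face is 81 mm from the rear plate, so it shuts only on bottles that are fully back.
- bar_hinge (a point): On the bar's hinge axis, 61 mm above the worktop, half way up the bar. The bar is a flat steel strip, 4 mm thick, from 49 to 73 mm above the worktop, 232 mm long from here, with a rolled end 12 mm thick; the hinge knuckle is 17 mm thick.
- bar_end (a point): On the middle of the bar's height at its free end, 232 mm from the hinge, 61 mm above the worktop; moves with the bar.
- masking_tape: Roll of masking tape lying flat, 103 mm diameter, 25 mm high, at the left front. Origin under its centre.
- dropper_bottle: Small brown dropper bottle with a black teat, 33 mm diameter, 102 mm tall, standing beyond the rack. Origin at the centre of its foot.
- marker: Marker pen lying flat, 135 x 17 x 16 mm, at the right front of the worktop. Origin under its centre, length along its y.

How it is judged:
On the way, in this order (a step that is already met when the one before it is completed fails the run):
1. the bottle that was left out stands upright in the empty bay, back at the rear plate, and the other bottle in its own, with the bar still open (((x of large_bottle in the frame of empty_bay between -0.012 and 0.02 m and y of large_bottle in the frame of empty_bay between -0.02 and 0.02 m and x of small_bottle in the frame of occupied_bay between -0.006 and 0.02 m and y of small_bottle in the frame of occupied_bay between -0.02 and 0.02 m) or (x of small_bottle in the frame of empty_bay between -0.006 and 0.02 m and y of small_bottle in the frame of empty_bay between -0.02 and 0.02 m and x of large_bottle in the frame of occupied_bay between -0.012 and 0.02 m and y of large_bottle in the frame of occupied_bay between -0.02 and 0.02 m)) and angle between each of large_bottle, small_bottle's own z axis and vertical below 0.06 rad and value of joint retaining_bar above 0.8 rad), for 0.2 s.
2. the retaining bar is shut (value of joint retaining_bar below 0.06 rad), for 0.2 s.
At the end, for the whole second after the job is handed in: Each bottle stands upright (within 0.06 rad) and at rest in a bay of its own: within 20 mm of the bay's middle line, the large one within 12 mm and the small one within 13 mm of touching the rear plate; the retaining bar is shut to within 0.06 rad (((x of large_bottle in the frame of empty_bay between -0.012 and 0.02 m and y of large_bottle in the frame of empty_bay between -0.02 and 0.02 m and x of small_bottle in the frame of occupied_bay between -0.006 and 0.02 m and y of small_bottle in the frame of occupied_bay between -0.02 and 0.02 m) or (x of small_bottle in the frame of empty_bay between -0.006 and 0.02 m and y of small_bottle in the frame of empty_bay between -0.02 and 0.02 m and x of large_bottle in the frame of occupied_bay between -0.012 and 0.02 m and y of large_bottle in the frame of occupied_bay between -0.02 and 0.02 m)) and angle between each of large_bottle, small_bottle's own z axis and vertical below 0.06 rad and value of joint retaining_bar below 0.06 rad and linear speed of each of large_bottle, small_bottle below 0.02 m/s).
It fails at once if a bottle is tipped by more than 0.2 rad (angle between any of large_bottle, small_bottle's own z axis and vertical above 0.2 rad).
It fails at once if a bottle is lifted off the worktop (foot centre more than 12 mm up) (height (world z) of any of large_bottle, small_bottle above 0.012 m).
It fails at once if a bottle is squeezed or rammed with more than 30 N (contact force between the fingers and large_bottle above 30 N or contact force between the fingers and small_bottle above 30 N).
It fails at once if the bottle in the rack is moved out of its bay (no bottle is within 30 mm of its place there) (not ((x of large_bottle in the frame of occupied_bay between -0.03 and 0.03 m and y of large_bottle in the frame of occupied_bay between -0.03 and 0.03 m) or (x of small_bottle in the frame of occupied_bay between -0.03 and 0.03 m and y of small_bottle in the frame of occupied_bay between -0.03 and 0.03 m))).
It fails at once if the masking tape, the marker or the dropper bottle is moved by more than 25 mm (distance of any of masking_tape, dropper_bottle, marker from where it was at the start of the episode above 0.025 m).
It also fails if it takes over 64 s, if anything falls off the work surface, if the arm or the gripper's body presses on something with over 40 N, if the wrist force passes 120 N, or if a joint passes its speed limit or range.

## Working session

There is one attempt and no reset: what is moved stays moved. The work goes in short steps, Python scripts to look and compute and a shell command to move; the robot and the scene stay as the last step left them, time stands still between calls to the robot, and variables do not carry over. Pictures are saved under pics/ and viewed, at most 13 in all, crops included, and the job is handed in when it is done.

```bash
mkdir -p pics; cat > h.py <<'E'
import numpy as np, cv2
from workcell import telemetry, grab_frame, calibration, bot, outline_of, landmark_of
def K(n):
    c=calibration(n); f=210/np.tan(np.radians(c["fovy"])/2)
    return np.array([[f,0,c["cx"]],[0,f,c["cy"]],[0,0,1.]]),np.array(c["dist"],float),np.array(c["pose"])
def onplane(n,xy,z=0.):
    k,d,P=K(n); u=cv2.undistortPoints(np.array([[xy]],float),k,d)[0,0]
    r=P[:3,:3]@[u[0],u[1],1]; o=P[:3,3]; return o+r*(z-o[2])/r[2]
def proj(n,p):
    k,d,P=K(n); R=P[:3,:3].T
    return cv2.projectPoints(np.array([p],float),cv2.Rodrigues(R)[0],-R@P[:3,3],k,d)[0][0,0]
def snap(n,f=None):
    im=grab_frame(n)
    if f: cv2.imwrite("pics/"+f,im[:,:,::-1])
    return im
E
cat > m.py <<'E'
from h import *
for n in ("side","top"):
    snap(n,n+"0.png"); print(n,"cam",K(n)[2][:3,3].round(3),K(n)[2][:3,2].round(2))
    for l,z in [("large_bottle",0),("small_bottle",0),("bottle_rack",0),("empty_bay",0),("occupied_bay",0),("bar_hinge",.061),("bar_end",.061),("masking_tape",0),("dropper_bottle",0),("marker",0)]:
        for r in landmark_of(l,n)[:2]: print(n,l,round(r["score"],2),np.round(r["xy"]),onplane(n,r["xy"],z)[:2].round(3))
s=telemetry.observe(); print({k:np.round(s[k],3) for k in ("clock","position","tool_rot","force","grip_width")})
E
python3 m.py
```

```text
side cam [ 0.281 -0.578  0.707] [ 0.31  0.66 -0.69]
side large_bottle 0.79 [253. 198.] [0.549 0.15 ]
side small_bottle 0.61 [331. 252.] [ 0.646 -0.094]
side bottle_rack 0.55 [265. 200.] [0.574 0.128]
side empty_bay 0.89 [281. 193.] [0.625 0.138]
side occupied_bay 0.78 [249. 196.] [0.543 0.161]
side bar_hinge 0.57 [226. 202.] [0.462 0.097]
side bar_end 0.7 [244. 276.] [ 0.425 -0.121]
side masking_tape 0.55 [181. 185.] [0.387 0.275]
side dropper_bottle 0.61 [182. 184.] [0.392 0.276]
side dropper_bottle 0.59 [343. 191.] [0.781 0.081]
side marker 0.92 [232. 335.] [ 0.368 -0.201]
top cam [0.372 0.033 1.284] [ 0.15  0.01 -0.99]
top large_bottle 0.94 [247. 219.] [0.534 0.138]
top large_bottle 0.37 [253. 244.] [0.464 0.121]
top small_bottle 0.93 [326. 183.] [ 0.637 -0.089]
top small_bottle 0.57 [243. 218.] [0.537 0.151]
top bottle_rack 0.59 [246. 202.] [0.582 0.142]
top empty_bay 0.77 [250. 187.] [0.627 0.129]
top empty_bay 0.62 [196. 274.] [0.379 0.281]
top occupied_bay 0.71 [242. 220.] [0.531 0.153]
top bar_hinge 0.85 [254. 242.] [0.464 0.114]
top bar_end 0.57 [342. 254.] [ 0.43  -0.121]
top bar_end 0.32 [366. 278.] [ 0.364 -0.186]
top masking_tape 0.64 [197. 274.] [0.381 0.279]
top dropper_bottle 0.47 [271. 138.] [0.774 0.068]
top marker 0.59 [367. 280.] [ 0.358 -0.198]
top marker 0.47 [344. 257.] [ 0.424 -0.136]
{'clock': np.float64(1.1), 'position': array([0.277, 0.56 , 0.231]), 'tool_rot': array([-3.142, -0.   ,  2.682]), 'force': array([ 0.001,  0.258, -0.319]), 'grip_width': np.float64(0.085)}
```

View pics/side0.png

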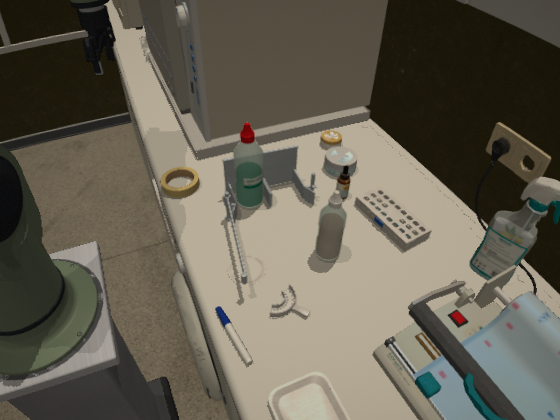

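View pics/top0.png

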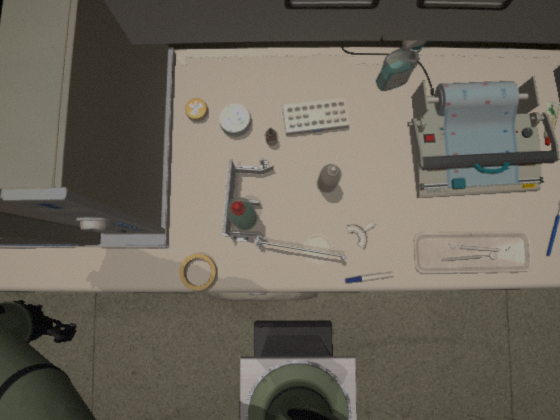

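```bash
cat > fit.py <<'E'
from h import *
from scipy.optimize import least_squares
M={"empty_bay":(.004,-.046,0),"occupied_bay":(.004,.046,0),"bottle_rack":(0,0,0)}
obs=[]
for n in ("side","top"):
    snap(n)
    for l in list(M)+["bar_hinge","bar_end"]:
        r=landmark_of(l,n)
        if r: obs.append((n,l,np.array(r[0]["xy"]),r[0]["score"]))
def pt(p,l):
    x,y,t,a=p; c,s=np.cos(t),np.sin(t)
    if l in M: q=M[l]
    else:
        q=np.array([-.043,.112,.061])
        if l=="bar_end": q=q+.232*np.array([-np.sin(a),-np.cos(a),0])
    return np.array([x+c*q[0]-s*q[1],y+s*q[0]+c*q[1],q[2]])
f=lambda p:np.concatenate([(proj(n,pt(p,l))-o) for n,l,o,w in obs])
r=least_squares(f,[.58,.14,1.4,1.65],loss="soft_l1",f_scale=2); p=r.x
print(p.round(3),"xdir",np.cos(p[2]).round(3),np.sin(p[2]).round(3)); print(np.c_[f(p).reshape(-1,2)].round(1).tolist())
for l in list(M)+["bar_hinge","bar_end"]: print(l,pt(p,l).round(3))
np.save("rack.npy",p)
def rp(q,p=p): c,s=np.cos(p[2]),np.sin(p[2]); return np.array([p[0]+c*q[0]-s*q[1],p[1]+s*q[0]+c*q[1],q[2]])
ims=[]
for n,(x0,y0) in (("side",(180,130)),("top",(190,130))):
    im=cv2.resize(snap(n)[y0:y0+150,x0:x0+190],None,fx=4,fy=4)
    L=[[(.04,-.115,.112),(.04,.115,.112)],[(.04,-.088,0),(.04,.088,0)],[(-.036,-.088,.044),(.04,-.088,.044)],[(-.036,0,.044),(.04,0,.044)],[(-.036,-.088,.044),(-.068,-.105,.044)],[(-.043,.112,.061),(-.043-.232*np.sin(p[3]),.112-.232*np.cos(p[3]),.061)]]
    for a,b in L: 
        A,B=[tuple(((proj(n,rp(q))-[x0,y0])*4).astype(int).tolist()) for q in (a,b)]; cv2.line(im,A,B,(255,0,0),1)
    for q in [(.642,-.091)]:
        ring=[((proj(n,[q[0]+.029*np.cos(t),q[1]+.029*np.sin(t),0])-[x0,y0])*4) for t in np.linspace(0,6.28,30)]; cv2.polylines(im,[np.array(ring,int).astype(np.int32)],True,(0,0,255),1)
    cv2.imwrite(f"pics/fit_{n}.png",im[:,:,::-1])
E
python3 fit.py
```

```text
[0.58  0.138 1.51  1.778] xdir 0.061 0.998
[[2.4, 0.2], [-1.3, 1.5], [2.1, -0.3], [-1.3, -0.5], [1.8, -56.5], [-2.6, 3.0], [5.5, 1.2], [-0.6, -1.2], [5.7, -0.5], [-1.2, 7.7]]
empty_bay [0.626 0.139 0.   ]
occupied_bay [0.534 0.145 0.   ]
bottle_rack [0.58  0.138 0.   ]
bar_hinge [0.465 0.102 0.061]
bar_end [ 0.404 -0.122  0.061]
```

View pics/fit_side.png

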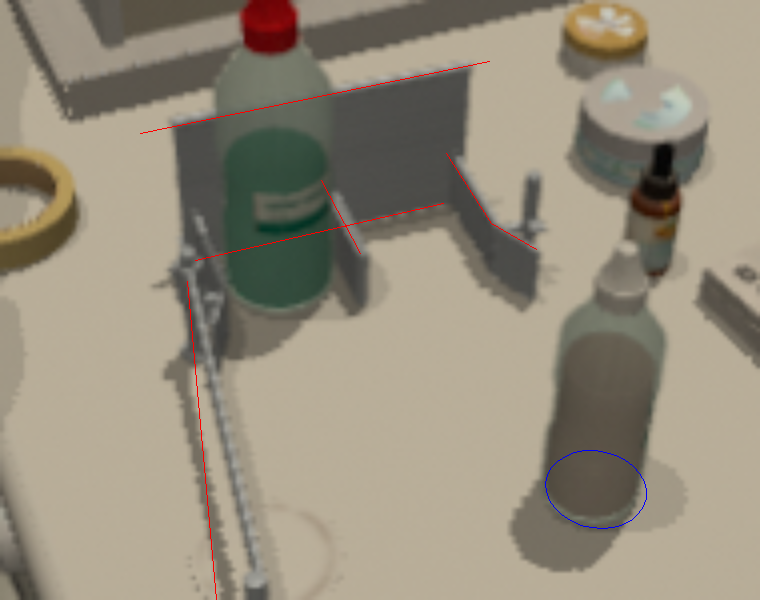

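View pics/fit_top.png

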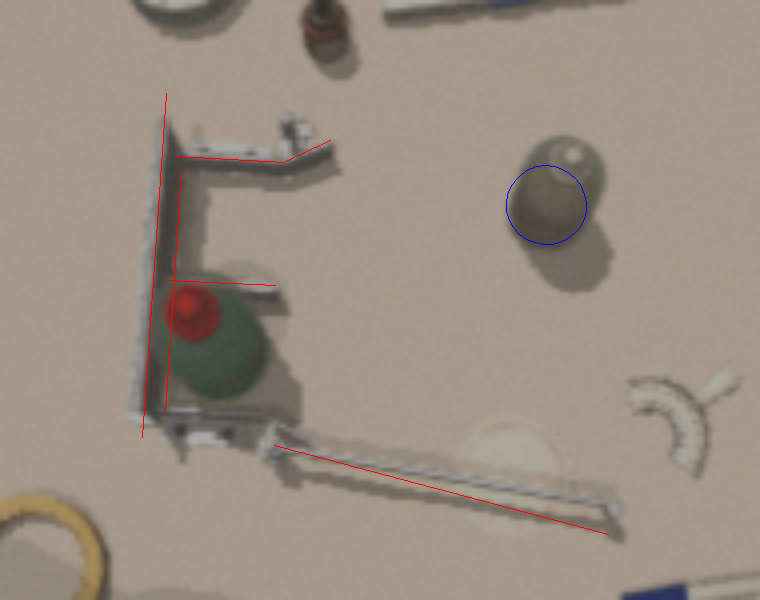

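```bash
cat > fit2.py <<'E'
from h import *
from scipy.optimize import least_squares
O={"side":(180,130),"top":(190,130)}
C=[("side",(-.036,0,.044),(363,252)),("side",(.04,0,.044),(335,193)),("side",(-.068,-.105,.044),(538,251)),("side",(-.036,-.088,.044),(492,226)),("side",(-.043,.112,.084),(188,252)),
("top",(-.068,-.105,.044),(335,145)),("top",(-.036,-.088,.044),(285,162)),("top",(-.036,0,.044),(275,287)),("top",(-.043,.112,.084),(270,434)),("side",(.004,-.046,0),((281-180)*4,(193-130)*4)),("side",(.004,.046,0),(276,264)),("top",(.004,-.046,0),(240,228)),("top",(.004,.046,0),(208,360))]
def rp(q,p): c,s=np.cos(p[2]),np.sin(p[2]); return np.array([p[0]+c*q[0]-s*q[1],p[1]+s*q[0]+c*q[1],q[2]])
f=lambda p:np.concatenate([proj(n,rp(q,p))-(np.array(o)/4+O[n]) for n,q,o in C])
r=least_squares(f,[.58,.138,1.5],loss="soft_l1",f_scale=1.); p=r.x; print(p.round(4)); print(f(p).reshape(-1,2).round(1).tolist())
np.save("rack.npy",p)
for n,o in (("side",(255,578)),("top",(613,510))): 
    e=onplane(n,np.array(o)/4+O[n],.068 ); h=rp((-.043,.112,.061),p); v=e-h; c,s=np.cos(p[2]),np.sin(p[2]); lx=c*v[0]+s*v[1]; ly=-s*v[0]+c*v[1]
    print("end",e.round(3),"hinge",h.round(3),"len",np.hypot(lx,ly).round(3),"ang",np.arctan2(-lx,-ly).round(3))
c,s=np.cos(p[2]),np.sin(p[2])
for b in [(.642,-.091),(.646,-.094),(.637,-.089)]:
    v=np.array(b)-p[:2]; print("bottle rack xy",(c*v[0]+s*v[1]).round(3),(-s*v[0]+c*v[1]).round(3))
for l in ["empty",(.004,-.046,0)],["occ",(.004,.046,0)],["way",(-.11,-.046,0)]: print(l[0],rp(l[1],p).round(3))
# foot of bottle from outline in both views
def ring(b,h,r): return [[b[0]+r*np.cos(t),b[1]+r*np.sin(t),h] for t in np.linspace(0,6.28,24)]
snap("side");snap("top"); regs={n:outline_of("small_bottle",n)[0] for n in O}
def hull(n,b):
    P=np.array([proj(n,q) for h,r in ((0,.029),(.13,.029),(.19,.006)) for q in ring(b,h,r)]); return [P[:,0].min(),P[:,1].min(),P[:,0].max(),P[:,1].max()]
g=lambda b:np.concatenate([np.array(hull(n,b))-regs[n]["rect"] for n in O])
r=least_squares(g,[.642,-.091],loss="soft_l1"); print("bottle",r.x.round(4),g(r.x).round(1))
E
python3 fit2.py
```

```text
[0.5812 0.1376 1.4852]
[[-0.2, 0.5], [-2.4, -3.2], [-0.0, 0.3], [0.4, -0.1], [-0.9, -0.5], [-0.2, -1.0], [0.5, -0.2], [0.3, -0.5], [-0.2, 2.1], [1.1, -0.2], [-0.3, 4.0], [-2.5, 0.0], [2.6, -1.5]]
end [ 0.425 -0.122  0.068] hinge [0.466 0.104 0.061] len 0.23 ang 1.666
end [ 0.42  -0.124  0.068] hinge [0.466 0.104 0.061] len 0.233 ang 1.684
bottle rack xy -0.223 -0.08
bottle rack xy -0.225 -0.084
bottle rack xy -0.221 -0.075
empty [0.627 0.138 0.   ]
occ [0.536 0.145 0.   ]
way [0.618 0.024 0.   ]
bottle [ 0.6434 -0.0888] [-0.3 -0.   0.3  2.4  0.1 -2.7 -1.9  1. ]
```

```bash
cat > plan.py <<'E'
import sys,json
from h import *
from scipy.spatial.transform import Rotation as R, Slerp
def pose(): s=telemetry.observe(); return np.array(s["position"]),R.from_euler("xyz",s["tool_rot"]),s
def tool(head,tilt):
    d=np.array([np.cos(head),np.sin(head),0]);u=np.array([0,0,1.]);z=np.sin(tilt)*d-np.cos(tilt)*u
    x=np.cos(tilt)*d+np.sin(tilt)*u; return R.from_matrix(np.c_[x,np.cross(z,x),z])
def plan(wps,n0=None):  # wps: (x,y,z,heading,tilt,nrows)
    p,r,_=pose()
    for w in wps:
        q=np.array(w[:3]);r2=tool(w[3],w[4]);dr=(r.inv()*r2).as_rotvec();n=w[5]
        rows=[];pc=p.copy();rc=r
        for i in range(n):
            pn=p+(q-p)*(i+1)/n; rn=r*R.from_rotvec(dr*(i+1)/n)
            rows.append([*(rc.inv().apply(pn-pc)).round(3).tolist(),*(rc.inv()*rn).as_rotvec().round(3).tolist()]); 
            pc,rc=pn,rn
        print("to",w[:5]); [print("  ",x) for x in rows]; p,r=q,r2
if __name__=="__main__": plan(json.loads(sys.argv[1]))
E
python3 - <<'E'
from h import *
from scipy.optimize import least_squares
for nm,a,b in (("dark end",(420,305),(418,163)),("bracketL",(478,295),(436,97)),("frontpost",(382,350),(418,190))):
    r=least_squares(lambda p:np.r_[proj("side",p)-a,proj("top",p)-b],[.7,-.35,.1]); print(nm,r.x.round(3),r.fun.round(1))
E
python3 plan.py '[[0.28,0.48,0.30,2.682,0,3],[0.40,0.22,0.30,2.2,0,6],[0.45,-0.10,0.30,1.7,0,7],[0.62,-0.25,0.25,1.62,0.35,5],[0.652,-0.19,0.12,1.62,0.72,4]]'
```

```text
dark end [ 0.677 -0.334  0.101] [-2.1  0.4  1.5 -2.8]
bracketL [ 0.824 -0.368  0.093] [10.  -1.6 -8.4 12.4]
frontpost [ 0.61  -0.35   0.016] [ 0.3 -0.1 -0.2  0.4]
to [0.28, 0.48, 0.3, 2.682, 0]
   [-0.013, -0.024, -0.023, -0.0, -0.0, -0.0]
   [-0.013, -0.024, -0.023, -0.0, -0.0, -0.0]
   [-0.013, -0.024, -0.023, -0.0, -0.0, -0.0]
to [0.4, 0.22, 0.3, 2.2, 0]
   [-0.037, -0.03, 0.0, 0.0, 0.0, 0.08]
   [-0.039, -0.027, 0.0, 0.0, 0.0, 0.08]
   [-0.041, -0.024, 0.0, 0.0, 0.0, 0.08]
   [-0.043, -0.02, 0.0, 0.0, 0.0, 0.08]
   [-0.045, -0.017, 0.0, 0.0, 0.0, 0.08]
   [-0.046, -0.013, 0.0, 0.0, 0.0, 0.08]
to [0.45, -0.1, 0.3, 1.7, 0]
   [-0.041, -0.021, 0.0, 0.0, 0.0, 0.071]
   [-0.043, -0.018, 0.0, 0.0, 0.0, 0.071]
   [-0.044, -0.015, 0.0, 0.0, 0.0, 0.071]
   [-0.045, -0.012, 0.0, 0.0, 0.0, 0.071]
   [-0.045, -0.009, 0.0, 0.0, 0.0, 0.071]
   [-0.046, -0.005, 0.0, 0.0, 0.0, 0.071]
   [-0.046, -0.002, 0.0, 0.0, 0.0, 0.071]
to [0.62, -0.25, 0.25, 1.62, 0.35]
   [-0.034, 0.03, 0.01, -0.003, 0.07, 0.016]
   [-0.034, 0.03, 0.008, -0.003, 0.07, 0.016]
   [-0.034, 0.031, 0.005, -0.003, 0.07, 0.016]
   [-0.034, 0.031, 0.003, -0.003, 0.07, 0.016]
   [-0.034, 0.032, 0.001, -0.003, 0.07, 0.016]
to [0.652, -0.19, 0.12, 1.62, 0.72]
   [0.003, 0.009, 0.036, 0.0, 0.092, -0.0]
   [-0.001, 0.009, 0.036, 0.0, 0.093, -0.0]
   [-0.004, 0.009, 0.035, 0.0, 0.093, -0.0]
   [-0.007, 0.009, 0.035, -0.0, 0.092, 0.0]
```

```bash
python3 -m inch '[[-0.013,-0.024,-0.023,0,0,0,0.6],[-0.013,-0.024,-0.023,0,0,0,0.6],[-0.013,-0.024,-0.023,0,0,0,0.6],[-0.037,-0.03,0,0,0,0.08,0.65],[-0.039,-0.027,0,0,0,0.08,0.65]]' 20 && python3 -m inch '[[-0.041,-0.024,0,0,0,0.08,0.65],[-0.043,-0.02,0,0,0,0.08,0.65],[-0.045,-0.017,0,0,0,0.08,0.65],[-0.046,-0.013,0,0,0,0.08,0.65],[-0.041,-0.021,0,0,0,0.071,0.65]]' && python3 -m inch '[[-0.043,-0.018,0,0,0,0.071,0.65],[-0.044,-0.015,0,0,0,0.071,0.65],[-0.045,-0.012,0,0,0,0.071,0.65],[-0.045,-0.009,0,0,0,0.071,0.65],[-0.046,-0.005,0,0,0,0.071,0.65]]'
python3 plan.py '[[0.45,-0.10,0.30,1.7,0,1],[0.62,-0.25,0.25,1.62,0.35,5],[0.652,-0.19,0.12,1.62,0.72,4]]'
```

```text
clock: 2.5
position: [0.32, 0.3906, 0.301]
tool_rot: [3.14, -0.0, 2.52]
force: [2.4, -0.4, 0.2]
grip_width: 0.0302
finger_force: 0.0
clock: 3.0
position: [0.4078, 0.1709, 0.3005]
tool_rot: [3.141, 0.0, 2.127]
force: [0.9, 0.2, 0.5]
grip_width: 0.0298
finger_force: 0.0
clock: 3.5
position: [0.4435, -0.0579, 0.3007]
tool_rot: [3.141, -0.0, 1.773]
force: [1.3, 1.0, 0.1]
grip_width: 0.03
finger_force: 0.0
to [0.45, -0.1, 0.3, 1.7, 0]
   [-0.043, -0.002, 0.001, 0.001, -0.0, 0.073]
to [0.62, -0.25, 0.25, 1.62, 0.35]
   [-0.034, 0.03, 0.01, -0.003, 0.07, 0.016]
   [-0.034, 0.03, 0.008, -0.003, 0.07, 0.016]
   [-0.034, 0.031, 0.005, -0.003, 0.07, 0.016]
   [-0.034, 0.031, 0.003, -0.003, 0.07, 0.016]
   [-0.034, 0.032, 0.001, -0.003, 0.07, 0.016]
to [0.652, -0.19, 0.12, 1.62, 0.72]
   [0.003, 0.009, 0.036, 0.0, 0.092, -0.0]
   [-0.001, 0.009, 0.036, 0.0, 0.093, -0.0]
   [-0.004, 0.009, 0.035, 0.0, 0.093, -0.0]
   [-0.007, 0.009, 0.035, -0.0, 0.092, 0.0]
```

```bash
python3 -m inch '[[-0.043,-0.002,0,0,0,0.073,0.65],[-0.034,0.03,0.01,-0.003,0.07,0.016,0.65],[-0.034,0.03,0.008,-0.003,0.07,0.016,0.65],[-0.034,0.031,0.005,-0.003,0.07,0.016,0.65],[-0.034,0.031,0.003,-0.003,0.07,0.016,0.65]]' && python3 -m inch '[[-0.034,0.032,0.001,-0.003,0.07,0.016,0.65],[0,0,0,0,0,0,0.65]]'
python3 plan.py '[[0.655,-0.20,0.12,1.62,0.75,5],[0.655,-0.185,0.022,1.65,0.75,5]]'; python3 -c "
from h import *
print(np.round(telemetry.observe()['qpos'],2)); snap('top','t1.png')"
```

```text
clock: 4.0
position: [0.5875, -0.2188, 0.26]
tool_rot: [3.137, -0.284, 1.639]
force: [0.9, 2.1, 1.4]
grip_width: 0.0301
finger_force: 0.0
clock: 4.2
position: [0.6207, -0.2531, 0.2435]
tool_rot: [-3.134, -0.353, 1.614]
force: [-0.2, -0.4, -0.5]
grip_width: 0.0297
finger_force: 0.0
to [0.655, -0.2, 0.12, 1.62, 0.75]
   [0.001, 0.008, 0.027, -0.001, 0.079, -0.001]
   [-0.001, 0.007, 0.027, -0.001, 0.079, -0.001]
   [-0.003, 0.007, 0.027, -0.001, 0.079, -0.001]
   [-0.005, 0.007, 0.026, -0.001, 0.079, -0.001]
   [-0.007, 0.007, 0.026, -0.001, 0.079, -0.001]
to [0.655, -0.185, 0.022, 1.65, 0.75]
   [-0.011, 0.0, 0.016, 0.004, -0.0, -0.004]
   [-0.011, 0.0, 0.016, 0.004, -0.0, -0.004]
   [-0.011, 0.0, 0.016, 0.004, -0.0, -0.004]
   [-0.011, 0.0, 0.016, 0.004, 0.0, -0.004]
   [-0.011, 0.0, 0.016, 0.004, -0.0, -0.004]
[ 0.21  0.74  0.44  1.31 -0.58  1.4   0.8 ]
```

```bash
python3 -m inch '[[0.001,0.008,0.027,-0.001,0.079,-0.001,0.65],[-0.001,0.007,0.027,-0.001,0.079,-0.001,0.65],[-0.003,0.007,0.027,-0.001,0.079,-0.001,0.65],[-0.005,0.007,0.026,-0.001,0.079,-0.001,0.65],[-0.007,0.007,0.026,-0.001,0.079,-0.001,0.65]]' && python3 -m inch '[[-0.011,0,0.016,0.004,0,-0.004,0.65],[-0.011,0,0.016,0.004,0,-0.004,0.65],[-0.011,0,0.016,0.004,0,-0.004,0.65],[-0.011,0,0.016,0.004,0,-0.004,0.65],[0,0,0,0,0,0,0.65]]'
python3 plan.py '[[0.655,-0.180,0.022,1.65,0.75,1]]'; python3 -c "
from h import *
print(np.round(telemetry.observe()['qpos'],2)); im=snap('side');cv2.imwrite('pics/s1.png',cv2.resize(im[80:380,160:560],None,fx=2,fy=2)[:,:,::-1])"
```

```text
clock: 4.75
position: [0.6543, -0.1929, 0.127]
tool_rot: [3.129, -0.747, 1.633]
force: [0.1, 0.2, -0.3]
grip_width: 0.0298
finger_force: 0.0
clock: 5.25
position: [0.653, -0.1817, 0.0471]
tool_rot: [3.136, -0.746, 1.652]
force: [0.1, 0.5, -0.8]
grip_width: 0.0299
finger_force: 0.0
to [0.655, -0.18, 0.022, 1.65, 0.75]
   [-0.016, 0.002, 0.019, 0.005, 0.004, 0.001]
[ 0.35  1.1   0.23  1.24 -0.82  1.41  0.97]
```

View pics/s1.png

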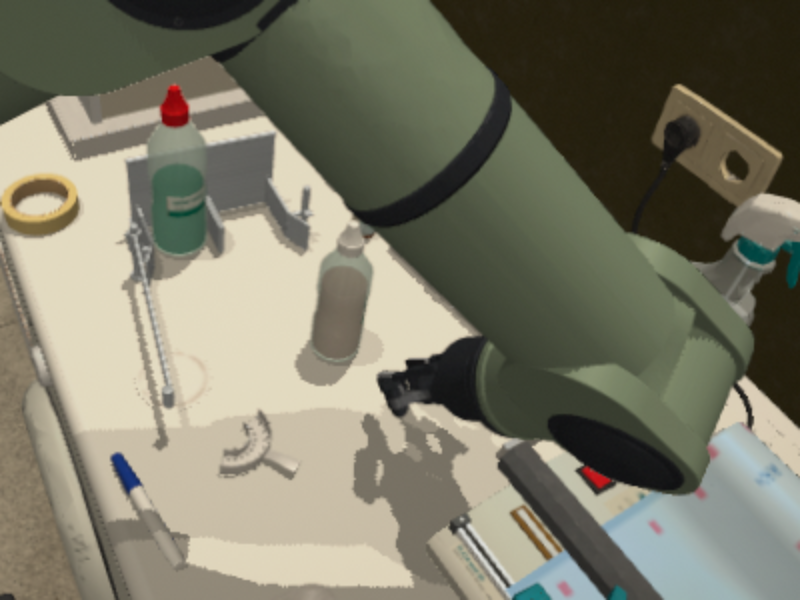

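```bash
python3 plan.py '[[0.651,-0.150,0.021,1.65,0.75,3]]'
```

```text
to [0.651, -0.15, 0.021, 1.65, 0.75]
   [0.002, -0.0, 0.014, 0.002, 0.002, 0.001]
   [0.002, -0.0, 0.014, 0.002, 0.002, 0.001]
   [0.002, 0.0, 0.014, 0.002, 0.002, 0.001]
```

```bash
python3 -m inch '[[0.002,0,0.014,0,0,0,0.65],[0.002,0,0.014,0,0,0,0.65],[0.002,0,0.012,0,0,0,0.65],[0,0,0,0,0,0,0.65]]'
cat > bot.py <<'E'
from h import *
from scipy.optimize import least_squares
import sys
lab=sys.argv[1] if len(sys.argv)>1 else "small_bottle"
p=np.load("rack.npy");c,s=np.cos(p[2]),np.sin(p[2])
for n in ("side","top"):
    im=snap(n)
    for r in landmark_of(lab,n)[:2]:
        b=onplane(n,r["xy"])[:2];v=b-p[:2];print(n,round(r["score"],2),b.round(3),"rack",(c*v[0]+s*v[1]).round(3),(-s*v[0]+c*v[1]).round(3))
E
python3 bot.py; python3 plan.py '[[0.647,-0.120,0.021,1.65,0.75,3]]'
```

```text
clock: 5.7
position: [0.6512, -0.1491, 0.0232]
tool_rot: [3.134, -0.747, 1.653]
force: [0.2, 0.2, -0.3]
grip_width: 0.03
finger_force: 0.0
side 0.78 [ 0.641 -0.099] rack -0.231 -0.08
top 0.69 [ 0.64  -0.096] rack -0.228 -0.078
to [0.647, -0.12, 0.021, 1.65, 0.75]
   [0.007, -0.001, 0.008, 0.003, 0.002, 0.001]
   [0.007, -0.001, 0.008, 0.003, 0.002, 0.001]
   [0.007, -0.001, 0.008, 0.003, 0.002, 0.001]
```

```bash
python3 -m inch '[[0.006,-0.001,0.006,0,0,0,0.65],[0.006,-0.001,0.006,0,0,0,0.65],[0.006,-0.001,0.006,0,0,0,0.65],[0.006,-0.001,0.006,0,0,0,0.65],[0.006,-0.001,0.006,0,0,0,0.65]]' && python3 bot.py
```

```text
clock: 6.4
position: [0.6433, -0.109, 0.0223]
tool_rot: [3.132, -0.745, 1.652]
force: [0.5, -1.6, 1.6]
grip_width: 0.03
finger_force: 1.0
side 0.66 [ 0.644 -0.082] rack -0.213 -0.081
top 0.57 [ 0.639 -0.079] rack -0.211 -0.077
```

```bash
python3 -m inch '[[0.009,-0.002,0.008,0,0,0,0.65],[0.009,-0.002,0.008,0,0,0,0.65],[0.009,-0.002,0.008,0,0,0,0.65],[0.009,-0.002,0.008,0,0,0,0.65],[0.009,-0.002,0.008,0,0,0,0.65]]' && python3 bot.py
```

```text
clock: 7.1
position: [0.6286, -0.0491, 0.0233]
tool_rot: [3.132, -0.745, 1.653]
force: [1.4, -0.4, -0.6]
grip_width: 0.0303
finger_force: 0.6
side 0.81 [ 0.628 -0.023] rack -0.156 -0.061
top 0.78 [ 0.626 -0.024] rack -0.157 -0.059
```

```bash
python3 -m inch '[[0.008,-0.003,0.008,-0.038,0,0.041,0.65],[0.008,-0.003,0.008,-0.038,0,0.041,0.65],[0.008,-0.004,0.008,-0.038,0,0.041,0.65],[0.008,-0.002,0.008,0,0,0,0.65],[0,0,0,0,0,0,0.65]]' && python3 bot.py; python3 plan.py '[[0.615,0.02,0.022,1.485,0.75,2]]'
```

```text
clock: 7.8
position: [0.6174, -0.0039, 0.0217]
tool_rot: [3.132, -0.747, 1.488]
force: [0.9, -0.6, -0.1]
grip_width: 0.0296
finger_force: 0.2
side 0.76 [0.619 0.021] rack -0.113 -0.048
top 0.77 [0.617 0.019] rack -0.115 -0.045
to [0.615, 0.02, 0.022, 1.485, 0.75]
   [0.01, -0.003, 0.008, 0.005, 0.002, 0.0]
   [0.01, -0.002, 0.008, 0.005, 0.002, 0.0]
```

```bash
python3 -m inch '[[0.009,0,0.008,0,0,0,0.65],[0.009,0,0.008,0,0,0,0.65],[0.009,0,0.008,0,0,0,0.65],[0.009,0,0.008,0,0,0,0.65],[0.009,0,0.008,0,0,0,0.65]]' && python3 bot.py; python3 -c "
from h import *
im=snap('side');cv2.imwrite('pics/s2.png',cv2.resize(im[80:300,160:440],None,fx=2.5,fy=2.5)[:,:,::-1])"
```

```text
clock: 8.5
position: [0.6229, 0.0561, 0.0226]
tool_rot: [3.132, -0.746, 1.485]
force: [-0.9, -1.7, -1.7]
grip_width: 0.0301
finger_force: 0.6
side 0.57 [0.637 0.09 ] rack -0.043 -0.059
top 0.78 [0.633 0.078] rack -0.055 -0.057
```

View pics/s2.png

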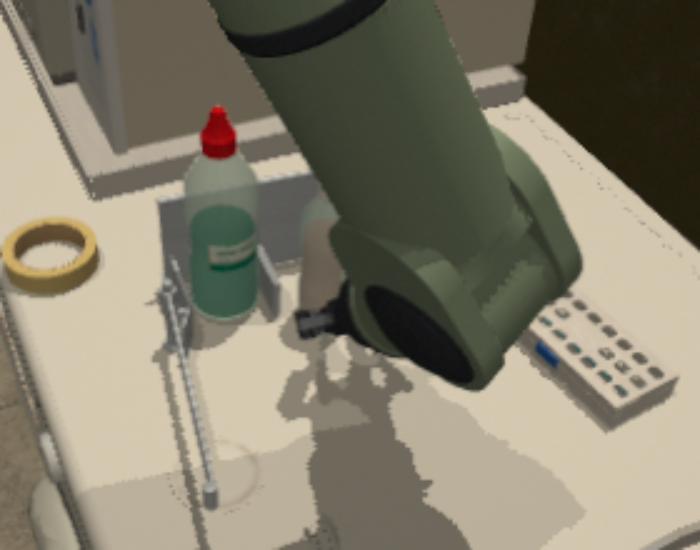

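```bash
python3 -m inch '[[0.009,-0.001,0.008,0,0,0,0.65],[0.009,-0.001,0.008,0,0,0,0.65],[0.009,-0.001,0.008,0,0,0,0.65],[0.009,0,0.008,0,0,0,0.65],[0,0,0,0,0,0,0.65]]' && python3 bot.py; python3 plan.py '[[0.63,0.1176,0.023,1.485,0.75,4]]'
```

```text
clock: 9.25
position: [0.6241, 0.1057, 0.0239]
tool_rot: [3.132, -0.748, 1.487]
force: [-1.0, 0.1, 0.1]
grip_width: 0.0298
finger_force: 0.0
side 0.56 [0.633 0.142] rack 0.008 -0.052
top 0.69 [0.631 0.133] rack -0.0 -0.05
top 0.16 [0.467 0.123] rack -0.024 0.113
to [0.63, 0.1176, 0.023, 1.485, 0.75]
   [0.003, 0.001, 0.003, 0.003, 0.001, -0.0]
   [0.003, 0.001, 0.003, 0.003, 0.001, -0.0]
   [0.003, 0.001, 0.003, 0.003, 0.001, -0.0]
   [0.003, 0.001, 0.003, 0.003, 0.001, -0.0]
```

Slow the last stretch: 3 mm rows, checking force.

```bash
python3 -m inch '[[0.002,0,0.002,0,0,0,0.65],[0.002,0,0.002,0,0,0,0.65],[0,0,0,0,0,0,0.65]]'; python3 -m inch '[[0.002,0,0.002,0,0,0,0.65],[0,0,0,0,0,0,0.65]]'; python3 -m inch '[[0.002,0,0.002,0,0,0,0.65],[0,0,0,0,0,0,0.65]]'; python3 bot.py
```

```text
clock: 9.75
position: [0.6247, 0.1089, 0.0232]
tool_rot: [3.132, -0.746, 1.485]
force: [-0.3, 0.3, -0.3]
grip_width: 0.0298
finger_force: 0.2
clock: 9.95
position: [0.6251, 0.1117, 0.0232]
tool_rot: [3.132, -0.746, 1.485]
force: [-0.5, -1.1, 0.3]
grip_width: 0.0298
finger_force: 0.4
clock: 10.15
position: [0.6254, 0.1145, 0.0231]
tool_rot: [3.132, -0.746, 1.485]
force: [-0.1, -1.1, -0.5]
grip_width: 0.0299
finger_force: 0.5
side 0.73 [0.636 0.142] rack 0.009 -0.054
side 0.17 [0.542 0.155] rack 0.014 0.041
top 0.84 [0.635 0.143] rack 0.01 -0.054
```

```bash
for i in 1; do python3 -m inch '[[0.0015,0,0.0014,0,0,0,0.65],[0,0,0,0,0,0,0.65]]'; python3 -m inch '[[0.0015,0,0.0014,0,0,0,0.65],[0,0,0,0,0,0,0.65]]';  done
```

```text
clock: 10.55
position: [0.6256, 0.1164, 0.023]
tool_rot: [3.132, -0.746, 1.485]
force: [0.6, -0.0, -0.1]
grip_width: 0.0297
finger_force: 0.5
clock: 10.75
position: [0.6259, 0.1176, 0.0229]
tool_rot: [3.132, -0.745, 1.484]
force: [-0.9, -5.5, 1.4]
grip_width: 0.03
finger_force: 2.4
```

```bash
python3 -m inch '[[-0.007,0,-0.007,0,0,0,0.65],[-0.015,0,-0.014,0,0,0,0.65],[-0.022,0,-0.02,0,0,0,0.65],[-0.022,0,-0.02,0,0,0,0.8],[-0.022,0,-0.02,0,0,0,1]]'; python3 bot.py; python3 bot.py large_bottle;  python3 -c "
from h import *
im=snap('side');cv2.imwrite('pics/s3.png',cv2.resize(im[80:300,160:440],None,fx=2.5,fy=2.5)[:,:,::-1])"
```

```text
clock: 11.25
position: [0.6141, -0.0037, 0.0227]
tool_rot: [3.132, -0.746, 1.484]
force: [0.1, 0.6, 0.2]
grip_width: 0.0037
finger_force: 0.0
side 0.8 [0.636 0.14 ] rack 0.007 -0.054
side 0.48 [0.626 0.145] rack 0.011 -0.044
top 0.85 [0.635 0.148] rack 0.015 -0.053
side 0.84 [0.54  0.142] rack 0.001 0.041
top 0.68 [0.536 0.129] rack -0.012 0.044
```

View pics/s3.png

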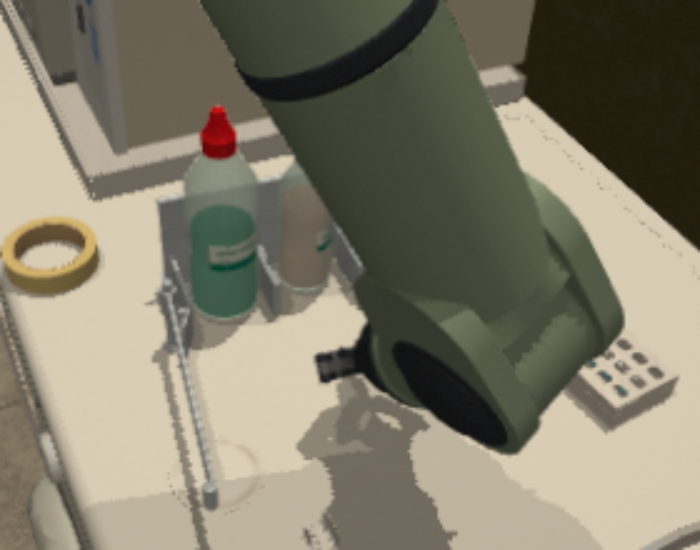

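```bash
python3 plan.py '[[0.60,-0.04,0.16,1.485,0.72,5],[0.40,-0.088,0.16,1.5,0.65,6],[0.398,-0.088,0.052,1.5,0.6,4]]'
```

```text
to [0.6, -0.04, 0.16, 1.485, 0.72]
   [0.013, -0.002, -0.026, 0.002, -0.005, 0.0]
   [0.012, -0.002, -0.026, 0.002, -0.005, 0.0]
   [0.012, -0.002, -0.026, 0.002, -0.005, 0.0]
   [0.012, -0.002, -0.026, 0.002, -0.005, 0.0]
   [0.012, -0.002, -0.026, 0.002, -0.005, 0.0]
to [0.4, -0.088, 0.16, 1.5, 0.65]
   [-0.008, -0.033, -0.007, 0.002, -0.012, -0.002]
   [-0.008, -0.033, -0.007, 0.002, -0.012, -0.002]
   [-0.008, -0.033, -0.007, 0.002, -0.012, -0.002]
   [-0.008, -0.033, -0.007, 0.002, -0.012, -0.002]
   [-0.008, -0.033, -0.007, 0.002, -0.012, -0.002]
   [-0.008, -0.033, -0.006, 0.002, -0.012, -0.002]
to [0.398, -0.088, 0.052, 1.5, 0.6]
   [-0.016, -0.0, 0.021, 0.0, -0.012, 0.0]
   [-0.016, -0.0, 0.022, 0.0, -0.012, 0.0]
   [-0.016, -0.0, 0.022, 0.0, -0.013, -0.0]
   [-0.016, -0.0, 0.022, 0.0, -0.012, -0.0]
```

```bash
python3 -m inch '[[0.013,-0.002,-0.026,0,-0.005,0,1],[0.012,-0.002,-0.026,0,-0.005,0,1],[0.012,-0.002,-0.026,0,-0.005,0,1],[0.012,-0.002,-0.026,0,-0.005,0,1],[0.012,-0.002,-0.026,0,-0.005,0,1]]' && python3 -m inch '[[-0.008,-0.033,-0.007,0.002,-0.012,-0.002,1],[-0.008,-0.033,-0.007,0.002,-0.012,-0.002,1],[-0.008,-0.033,-0.007,0.002,-0.012,-0.002,1],[-0.008,-0.033,-0.007,0.002,-0.012,-0.002,1],[-0.008,-0.033,-0.007,0.002,-0.012,-0.002,1]]' && python3 -m inch '[[-0.008,-0.033,-0.007,0.002,-0.012,-0.002,1],[0,0,0,0,0,0,1],[0,0,0,0,0,0,1]]'; python3 plan.py '[[0.398,-0.088,0.052,1.5,0.6,4]]';python3 -c "
from h import *
print(np.round(telemetry.observe()['qpos'],2))"
```

```text
clock: 12.2
position: [0.5996, -0.0414, 0.1612]
tool_rot: [3.132, -0.721, 1.485]
force: [-0.5, -0.2, -0.2]
grip_width: -0.0004
finger_force: 0.0
clock: 12.7
position: [0.4295, -0.0801, 0.1602]
tool_rot: [3.134, -0.661, 1.498]
force: [0.4, -1.5, -0.2]
grip_width: 0.0
finger_force: 0.0
clock: 13.0
position: [0.3973, -0.0882, 0.1608]
tool_rot: [3.134, -0.649, 1.5]
force: [1.0, 0.5, -0.3]
grip_width: -0.0
finger_force: 0.0
to [0.398, -0.088, 0.052, 1.5, 0.6]
   [-0.016, -0.0, 0.022, 0.002, -0.012, -0.0]
   [-0.016, 0.0, 0.022, 0.002, -0.012, -0.0]
   [-0.016, 0.0, 0.022, 0.002, -0.012, -0.0]
   [-0.016, 0.0, 0.022, 0.002, -0.012, -0.0]
[ 0.31  0.53  0.28  2.11 -0.83  1.07  1.12]
```

```bash
python3 -m inch '[[-0.016,0,0.022,0,-0.012,0,1],[-0.016,0,0.022,0,-0.012,0,1],[0,0,0,0,0,0,1]]'; python3 -c "
from h import *
im=snap('side');cv2.imwrite('pics/s4.png',cv2.resize(im[130:350,160:440],None,fx=2.5,fy=2.5)[:,:,::-1])"
```

```text
clock: 13.3
position: [0.3973, -0.0864, 0.1042]
tool_rot: [3.139, -0.626, 1.499]
force: [-0.3, 0.2, 0.8]
grip_width: 0.0002
finger_force: 0.0
```

View pics/s4.png

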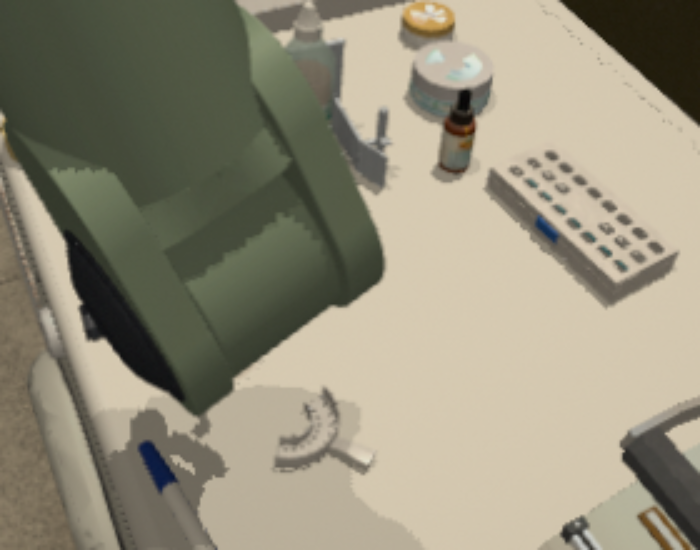

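```bash
python3 -m inch '[[-0.016,0,0.022,0,-0.012,0,1],[-0.015,0,0.02,0,-0.012,0,1],[0,0,0,0,0,0,1]]'; cat > arc.py <<'E'
import sys
from plan import *
k=np.load("rack.npy");c,s=np.cos(k[2]),np.sin(k[2])
p,r,_=pose(); 
def tr(q): v=q[:2]-k[:2]; return np.array([c*v[0]+s*v[1],-s*v[0]+c*v[1]])
v=tr(p)-[-.043,.112]; a=np.arctan2(-v[0],-v[1]); rr=np.hypot(*v); print("tcp",p.round(3),"rack",tr(p).round(3),"alpha",a.round(3),"r",rr.round(3))
da,rt,n=float(sys.argv[1]),float(sys.argv[2]),int(sys.argv[3])
for i in range(n):
    a2=a-da*(i+1); R2=rr+(rt-rr)*(i+1)/n
    q=np.array([-.043-R2*np.sin(a2),.112-R2*np.cos(a2)]); w=np.array([k[0]+c*q[0]-s*q[1],k[1]+s*q[0]+c*q[1],.053])
    print(round(a2,2),r.inv().apply(w-p).round(3).tolist()); p=w
E
python3 arc.py 0.1 0.2 18
```

```text
clock: 13.65
position: [0.3977, -0.088, 0.0533]
tool_rot: [3.137, -0.602, 1.498]
force: [-0.4, 0.8, 0.5]
grip_width: 0.0002
finger_force: 0.0
tcp [ 0.398 -0.088  0.053] rack [-0.24   0.164] alpha 1.826 r 0.204
1.73 [-0.004, 0.02, -0.002]
1.63 [-0.002, 0.02, -0.001]
1.53 [-0.0, 0.02, 0.0]
1.43 [0.002, 0.02, 0.001]
1.33 [0.003, 0.02, 0.002]
1.23 [0.005, 0.019, 0.003]
1.13 [0.006, 0.019, 0.004]
1.03 [0.008, 0.018, 0.006]
0.93 [0.009, 0.017, 0.006]
0.83 [0.011, 0.015, 0.007]
0.73 [0.012, 0.014, 0.008]
0.63 [0.013, 0.013, 0.009]
0.53 [0.014, 0.011, 0.01]
0.43 [0.015, 0.009, 0.01]
0.33 [0.015, 0.007, 0.011]
0.23 [0.016, 0.005, 0.011]
0.13 [0.016, 0.003, 0.011]
0.03 [0.016, 0.002, 0.011]
```

```bash
python3 -m inch '[[-0.004,0.02,-0.002,0,0,0,1],[-0.002,0.02,-0.001,0,0,0,1],[0,0.02,0,0,0,0,1],[0.002,0.02,0.001,0,0,0,1],[0.003,0.02,0.002,0,0,0,1]]' && python3 -m inch '[[0.005,0.019,0.003,0,0,0,1],[0.006,0.019,0.004,0,0,0,1],[0.008,0.018,0.006,0,0,0,1],[0.009,0.017,0.006,0,0,0,1],[0.011,0.015,0.007,0,0,0,1]]'; python3 arc.py 0.1 0.2 9; python3 -c "
from h import *
for n in('side','top'):
    snap(n)
    for r in landmark_of('bar_end',n)[:2]: print(n,r['score'],onplane(n,r['xy'],.061).round(3))
im=snap('side');cv2.imwrite('pics/s5.png',cv2.resize(im[100:320,160:440],None,fx=2.5,fy=2.5)[:,:,::-1])"
```

```text
clock: 14.15
position: [0.4988, -0.0971, 0.0561]
tool_rot: [3.134, -0.601, 1.5]
force: [-0.2, 0.4, 0.2]
grip_width: 0.0001
finger_force: 0.2
clock: 14.65
position: [0.5899, -0.0567, 0.0573]
tool_rot: [3.134, -0.601, 1.5]
force: [-0.6, -0.7, 0.2]
grip_width: -0.0001
finger_force: 0.2
tcp [ 0.59  -0.057  0.057] rack [-0.193 -0.025] alpha 0.829 r 0.203
0.73 [0.01, 0.014, 0.012]
0.63 [0.013, 0.013, 0.009]
0.53 [0.014, 0.011, 0.01]
0.43 [0.015, 0.009, 0.01]
0.33 [0.015, 0.007, 0.011]
0.23 [0.016, 0.005, 0.011]
0.13 [0.016, 0.003, 0.011]
0.03 [0.016, 0.001, 0.011]
-0.07 [0.016, -0.001, 0.011]
top 0.55 [ 0.624 -0.073  0.061]
```

View pics/s5.png

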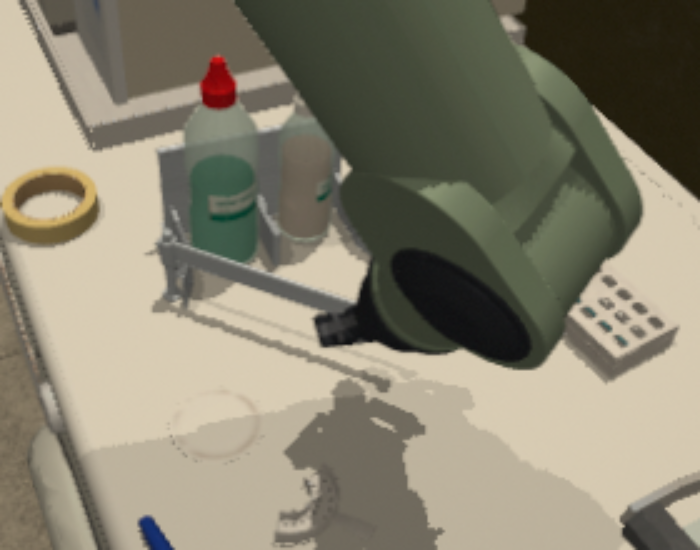

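```bash
python3 -m inch '[[0.01,0.014,0.012,0,0,0,1],[0.013,0.013,0.009,0,0,0,1],[0.014,0.011,0.01,0,0,0,1],[0.015,0.009,0.01,0,0,0,1],[0.015,0.007,0.011,0,0,0,1]]' && python3 -m inch '[[0.008,0.003,0.005,0,0,0,1],[0.008,0.003,0.005,0,0,0,1],[0,0,0,0,0,0,1]]'; python3 arc.py 0.05 0.195 5
```

```text
clock: 15.4
position: [0.6496, 0.0249, 0.0504]
tool_rot: [3.135, -0.601, 1.499]
force: [1.0, -0.8, -0.3]
grip_width: 0.0
finger_force: 0.2
clock: 15.7
position: [0.6564, 0.0433, 0.0512]
tool_rot: [3.135, -0.602, 1.5]
force: [-0.1, 1.1, -0.4]
grip_width: 0.0001
finger_force: 0.0
tcp [0.656 0.043 0.051] rack [-0.088 -0.083] alpha 0.224 r 0.2
0.17 [0.009, 0.001, 0.004]
0.12 [0.008, 0.001, 0.006]
0.07 [0.008, 0.0, 0.006]
0.02 [0.008, -0.0, 0.006]
-0.03 [0.008, -0.001, 0.006]
```

```bash
python3 -m inch '[[0.008,0.001,0.005,0,0,0,1],[0.008,0.001,0.006,0,0,0,1],[0,0,0,0,0,0,1]]' && python3 -m inch '[[0.003,0,0.002,0,0,0,1],[0.003,0,0.002,0,0,0,1],[0,0,0,0,0,0,1]]' && python3 -m inch '[[0.002,0,0.002,0,0,0,1],[0.002,0,0.001,0,0,0,1],[0,0,0,0,0,0,1]]'; python3 arc.py 0.05 0.195 1
```

```text
clock: 16.0
position: [0.6597, 0.063, 0.0512]
tool_rot: [3.135, -0.602, 1.5]
force: [-0.0, -0.1, -0.2]
grip_width: 0.0001
finger_force: 0.0
clock: 16.3
position: [0.6603, 0.0687, 0.0512]
tool_rot: [3.135, -0.601, 1.499]
force: [-0.1, -0.4, -0.2]
grip_width: -0.0001
finger_force: 0.0
clock: 16.6
position: [0.6607, 0.0737, 0.051]
tool_rot: [3.135, -0.601, 1.499]
force: [-0.0, 0.3, -0.5]
grip_width: 0.0004
finger_force: 0.0
tcp [0.661 0.074 0.051] rack [-0.057 -0.085] alpha 0.07 r 0.197
0.02 [0.009, -0.002, 0.004]
```

Keep pushing in ~2 mm steps until the stop is felt.

```bash
python3 -m inch '[[0.002,0,0.001,0,0,0,1],[0,0,0,0,0,0,1]]' && python3 -m inch '[[0.002,0,0.001,0,0,0,1],[0,0,0,0,0,0,1]]' && python3 -m inch '[[0.002,0,0.001,0,0,0,1],[0,0,0,0,0,0,1]]'; python3 -c "
from h import *
p=np.load('rack.npy');c,s=np.cos(p[2]),np.sin(p[2])
for n in('side','top'):
    snap(n)
    for r in landmark_of('bar_end',n)[:1]:
        e=onplane(n,r['xy'],.061)[:2]-p[:2]; print(n,round(r['score'],2),'end rack',(c*e[0]+s*e[1]).round(3),(-s*e[0]+c*e[1]).round(3))
im=snap('side');cv2.imwrite('pics/s6.png',cv2.resize(im[100:290,180:420],None,fx=3,fy=3)[:,:,::-1])"
```

```text
clock: 16.8
position: [0.6609, 0.0758, 0.0513]
tool_rot: [3.135, -0.601, 1.499]
force: [-0.4, 0.3, -0.4]
grip_width: -0.0001
finger_force: 0.0
clock: 17.0
position: [0.661, 0.0781, 0.0516]
tool_rot: [3.135, -0.601, 1.499]
force: [0.2, -0.1, 0.2]
grip_width: -0.0001
finger_force: 0.0
clock: 17.2
position: [0.6612, 0.0803, 0.0519]
tool_rot: [3.135, -0.601, 1.499]
force: [0.1, -0.1, -1.4]
grip_width: -0.0001
finger_force: 0.0
side 0.33 end rack -0.108 -0.15
top 0.42 end rack -0.045 -0.12
```

View pics/s6.png

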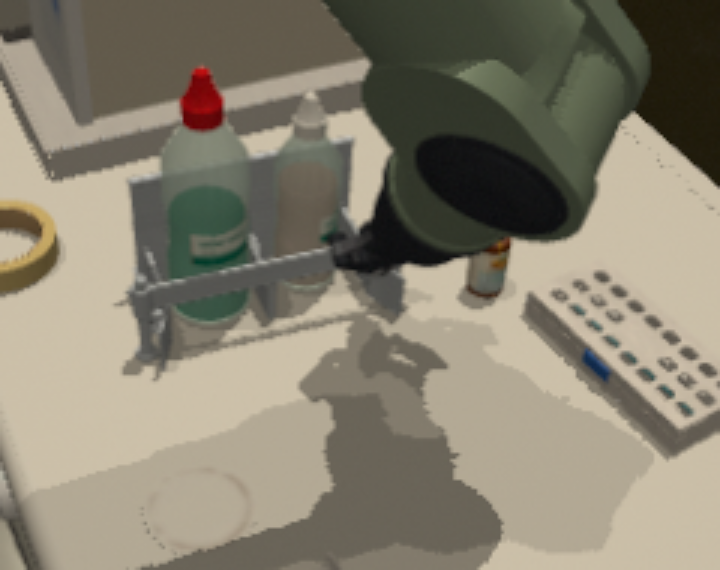

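```bash
python3 -m inch '[[0.002,0,0.001,0,0,0,1],[0,0,0,0,0,0,1]]' && python3 -m inch '[[0.002,0,0.001,0,0,0,1],[0,0,0,0,0,0,1]]'; python3 -m inch '[[0.001,0,0.001,0,0,0,1],[0,0,0,0,0,0,1]]'
```

```text
clock: 17.65
position: [0.6614, 0.0814, 0.052]
tool_rot: [3.135, -0.6, 1.498]
force: [-0.3, -4.0, -0.0]
grip_width: 0.0
finger_force: 1.9
clock: 17.85
position: [0.6615, 0.0818, 0.0519]
tool_rot: [3.135, -0.598, 1.497]
force: [-3.8, -13.4, 0.8]
grip_width: 0.0001
finger_force: 6.6
clock: 18.05
position: [0.6616, 0.082, 0.0518]
tool_rot: [3.135, -0.597, 1.496]
force: [-6.7, -18.8, 6.3]
grip_width: -0.0
finger_force: 9.9
```

The stop is reached: force rises to about 19 N and motion ceases. Next I retreat and verify.

```bash
python3 -m inch '[[-0.006,0,-0.004,0,0,0,1],[-0.015,0,-0.01,0,0,0,1],[-0.024,0,-0.018,0,0,0,1],[-0.024,0,-0.018,0,0,0,1],[-0.024,0,-0.018,0,0,0,1]]' && python3 -m inch '[[-0.024,0,-0.018,0,0,0,1],[-0.024,0,-0.018,0,0,0,1],[0,0,-0.03,0,0,0,1],[0,0,-0.03,0,0,0,1],[0,0,0,0,0,0,1]]'; python3 bot.py; python3 bot.py large_bottle; python3 -c "
from h import *
p=np.load('rack.npy');c,s=np.cos(p[2]),np.sin(p[2])
for n in('side','top'):
    snap(n)
    for r in landmark_of('bar_end',n)[:2]:
        e=onplane(n,r['xy'],.061)[:2]-p[:2]; print(n,round(r['score'],2),'end rack',(c*e[0]+s*e[1]).round(3),(-s*e[0]+c*e[1]).round(3))
im=snap('side')[100:250,200:400];t=snap('top')[130:280,190:390]
cv2.imwrite('pics/fin.png',cv2.resize(np.vstack([im,t]),None,fx=2,fy=2)[:,:,::-1])"
```

```text
clock: 18.55
position: [0.6526, -0.0311, 0.0557]
tool_rot: [3.135, -0.601, 1.499]
force: [0.3, -0.4, -0.5]
grip_width: 0.0002
finger_force: 0.0
clock: 19.05
position: [0.6462, -0.1272, 0.1105]
tool_rot: [3.131, -0.598, 1.498]
force: [0.1, -0.3, -0.9]
grip_width: -0.0003
finger_force: 0.0
side 0.63 [0.642 0.143] rack 0.011 -0.06
top 0.86 [0.631 0.146] rack 0.013 -0.049
top 0.61 [0.531 0.157] rack 0.015 0.052
side 0.64 [0.536 0.14 ] rack -0.002 0.045
top 0.78 [0.538 0.137] rack -0.004 0.043
side 0.84 end rack -0.042 -0.119
top 0.6 end rack -0.04 -0.123
```

View pics/fin.png

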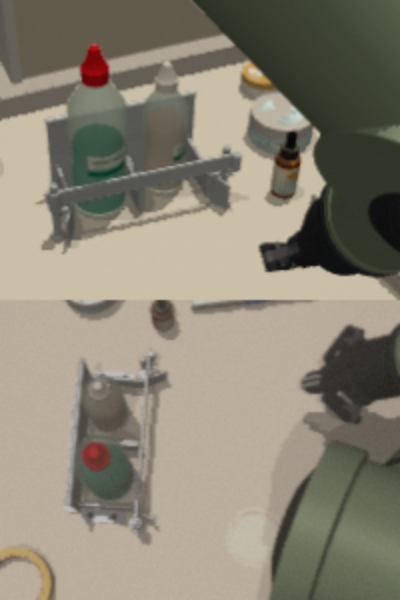

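The picture shows both bottles upright at the rear plate, with the bar shut across them (end at about (232,160) in the side half and (150,360) in the top half). The dropper and tape are untouched.

```bash
python3 -c "
from workcell import bot
print(bot.job_done())"
```

```text
the job is handed in; nothing more can be done
None
```

The small bottle was pushed upright to the rear plate of the empty bay and the retaining bar was shut across both bottles; the last pictures confirm both. The job is handed in, but no verdict came back.

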